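# Put the stapler away in the bench drawer

### The job

Put the stapler away: pull open the drawer of the low grey drawer unit, set the stapler down (do not drop it) in the drawer's empty front compartment so that it stands on its base on the compartment's floor, then push the drawer fully home with the stapler still standing. Leave the bottle, the hand scanner and the small carton where they are.

Things in the scene. Friction and masses are not known exactly. Their poses are not given: they have to be found in the camera images.
- stapler_mid (a point): centre, half-way up (30 mm above its underside), of the loose desk stapler, which starts standing on its base on the bench: 34 mm wide (x), 160 mm long (y), 60 mm high (z up), 0.2 to 0.45 kg. Its upper arm, 29 to 60 mm above the underside, is 28 mm wide; the base is 32 mm wide and 12 mm thick; grasp across the width near the middle. Either end may face either way in the drawer.
- unit: low grey drawer unit with one drawer, fixed to the bench: 220 mm deep (x), 240 mm wide (y), 115 mm high; origin at the centre of its underside; its front with the drawer looks along its own -x, roughly towards the robot. The roof is 12 mm thick; its front edge lies 95 mm in front of the origin.
- drawer (a joint): how far the drawer is pulled out, m: 0 is fully home, about 0.15 is the stop; it slides along the unit's -x. It starts 0 to 0.03 m out. Sliding friction about 1 N with light damping; it stays where it is left.
- drawer_handle (a point): middle of the drawer's bar handle, 77 mm above the bench: a round horizontal bar 11 mm in diameter and about 130 mm long along the unit's y, on posts 51 mm either side of the middle. It stands 35 mm in front of the drawer's front face. The drawer front's top edge is 26 mm above the bar's centre line. Moves with the drawer; axes as the unit's.
- front_bay (a point): middle of the floor of the drawer's empty front compartment, 22 mm above the bench; moves with the drawer; axes as the unit's. Compartment 105 mm front to back (x), 198 mm side to side (y): the stapler fits only lengthwise along y. Above this floor: side walls 71 mm, drawer front 81 mm, rear divider 62 mm. Clear of the roof once the drawer is 0.115 m out. The rear compartment holds 3 fixed boxes.
- bottle_mid (a point): bystander: centre of the white bottle with a red cap, 46 mm across and 116 mm tall, standing on the bench to the left of the unit
- carton_mid (a point): bystander: centre of the small closed cardboard carton, 61x60 mm and 50 mm high, standing on the middle or rear of the unit's top
- scanner_mid (a point): bystander: centre of the black hand scanner, 135x100x50 mm, lying on the bench to the right of the unit
Not all that is in view belongs to the job. Leave any green look-alike of the part that bears stapler_mid alone.

How it is judged:
On the way, in this order (a step that is already met when the one before it is completed fails the run):
1. the drawer has been pulled open, more than 50 mm (value of joint drawer above 0.05 m), for 0.2 s.
2. the stapler stands on its base on the floor of the front compartment (x of stapler_mid in the frame of front_bay between -0.05 and 0.05 m and y of stapler_mid in the frame of front_bay between -0.035 and 0.035 m and z of stapler_mid in the frame of front_bay between 0.02 and 0.04 m and angle between stapler_mid's own z axis and vertical below 0.15 rad), for 0.2 s.
At the end, for the whole second after the job is handed in: the drawer is fully home (less than 6 mm out), and the stapler is at rest in its front compartment: its centre within 50 mm front to back and 35 mm side to side of the compartment's middle, 20 to 40 mm above its floor, upright within 0.15 rad (all of step 2 and value of joint drawer below 0.006 m and linear speed of stapler below 0.02 m/s); the robot touches nothing.
It fails at once if the stapler was dropped (falling faster than 0.6 m/s, out of the fingers) (contact force between the fingers and stapler below 0.05 N and linear speed of stapler above 0.6 m/s).
It fails at once if the bottle was moved by more than 30 mm (distance of bottle_mid from where it was at the start of the episode above 0.03 m).
It fails at once if the carton was moved by more than 30 mm (distance of carton_mid from where it was at the start of the episode above 0.03 m).
It fails at once if the hand scanner was moved by more than 30 mm (distance of scanner_mid from where it was at the start of the episode above 0.03 m).
It also fails if it takes over 67 s, if anything falls off the work surface, if the arm or the gripper's body presses on something with over 40 N, if the wrist force passes 120 N, or if a joint passes its speed limit or range.

### The arm

A 6-joint arm with a two-finger parallel gripper is mounted at the origin on a cart in front of the work surface, level with it; the furniture and walls round the work are solid. World frame = base frame: x ahead of the robot, y to its left, z up, the work surface at z = 0. Lengths are in m, angles in rad, forces in N, time in s.
With the tool pointing down it reaches from about 0.35 to 1 m from the base axis. Payload 7.1 kg.
Tool frame: the origin (TCP) lies at the very end of the fingers, on their centre line; the grasp point (between the pads) lies 19 mm behind it; z points along the fingers, y is the line along which they close (so a half turn about z gives the same grasp; the last joint's range is limited). The gripper opens to 85 mm and grips with 20 to 120 N. Pads are 22 mm wide; open, the fingers measure 114 mm over their backs; the gripper's body (76 mm by 85 mm) begins 54 mm behind the grasp point. The pads swing forward as they close: fully open they stand 13 mm farther back than shut.
Start: joints at [-1.338, 0.423, 1.63, -0, 1.089, -0.019], TCP at [0.156, -0.605, 0.2] pointing down, gripper open.
Joint ranges: [-3, 3], [-0.9, 2.11], [0.09, 2.58], [-1.31, 4.45], [0.11, 2.69], [-2.54, 2.54]. Speed limits (rad/s): [2.39, 2.39, 3.01, 3.14, 3.14, 3.14].

### API

Orientations are given as a unit quaternion [w, x, y, z].
In Python, from plant import robot gives the robot as it stands. The module is installed in compiled form; this text tells all that it offers.
- The arm moves only by the tool play_rows, never from a script. Its argument "commands" is a list of rows, each a list of 3 entries, a list of its own where there are three numbers: the finger opening in mm, from 0 to 85.4, then the shift along the world's x, y, z in units of 30 mm (1.0 is 30 mm), then the turn about the world's z in units of 8 degrees (1.0 is 8 degrees). A call has 1 to 10 rows; each row is the pose to reach, as a shift and turn from the pose commanded when the call began; what a row does not reach only later rows make up. A row lasts 1/10 s, in which the tool goes at most 50 mm and 8.59 degrees, less where a joint would pass 70% of its speed; a pose out of reach is approached as far as the arm can. A call with a gripper value outside its range is refused whole. The fingers move at their own pace and stop on an object; the grip force is fixed at half the most. Time passes only in rows, so rows that repeat a pose let the fingers close. It gives the time, the measured TCP pose, the force, the opening and the grip force at its end, in the units of the state.
- robot.state(): the state, without advancing time (a new reading comes with each control period).
- robot.read_camera(name): name is "side" or "top"; returns a dict with "pixels" (420x560x3 uint8, red, green, blue), "vfov" (degrees; the focal length in pixels is half the picture's height over the tangent of half this angle, whatever the lens; pixels are square), "cx", "cy" (the principal point, pixels), "distortion" ([k1, k2, p1, p2, k3] as OpenCV has them; the pictures are not rectified), "R" (3x3) and "t" (3): a world point X has camera coordinates R X + t. Camera axes: x right, y down, z forward; pixel columns grow to the right and rows downward; lengths in m; the calibration is good to about 2 mm. A picture is of the moment at which its call begins. There is no depth.
- robot.hand_in(): hands the job in; it is judged then, once.
The state is a dict: "time_s": time; "joint_pos": joint angles; "joint_vel": joint speeds; "joint_efforts": joint torques, N m; "ee_pos": TCP position; "orientation": TCP orientation; "force": force on the tool from outside, world axes, zero at the start; "ft_torque": the same for the moment, N m; "finger_gap": finger opening in m; "grip_force": force on a finger pad.
Only numpy, scipy, OpenCV 4.12 (cv2) and the standard library are available. Lean on these libraries where they do the work, as an engineer would, in place of code of your own. Each camera call takes 0.05 s, during which the arm holds its last target. There are 200 camera calls.

## Working session

There is one attempt and no reset: what is moved stays moved. The work goes in short steps, Python scripts to look and compute and a tool call to move; the robot and the scene stay as the last step left them, time stands still between calls to the robot, and variables do not carry over. Pictures are saved under pics/ and viewed, at most 10 in all, crops included, and the job is handed in when it is done.

Besides the shell and the picture viewer there is one more tool, called by a JSON object that holds its "method" and its "body". play_rows: Moves the arm, as the interface text tells. Its arguments: {"type":"object","properties":{"commands":{"type":"array","items":{"type":"array"}}},"required":["commands"]}

```bash
mkdir -p pics
cat > h.py <<'E'
import numpy as np, cv2
from plant import robot
def cam(n,save=None):
    c=robot.read_camera(n); p=np.array(c["pixels"],dtype=np.uint8); h=p.shape[0]
    f=h/2/np.tan(np.radians(c["vfov"])/2)
    c["K"]=np.array([[f,0,c["cx"]],[0,f,c["cy"]],[0,0,1]]); c["img"]=p
    c["R"]=np.array(c["R"]);c["t"]=np.array(c["t"]);c["d"]=np.array(c["distortion"],float)
    if save: cv2.imwrite("pics/"+save,p[:,:,::-1])
    return c
def ray(c,uv):
    q=cv2.undistortPoints(np.array(uv,float).reshape(-1,1,2),c["K"],c["d"])[:,0]
    d=np.c_[q,np.ones(len(q))]@c["R"]; return -c["R"].T@c["t"],d
def onz(c,uv,z):
    o,d=ray(c,uv); return o+d*((z-o[2])/d[:,2])[:,None]
def proj(c,X):
    return cv2.projectPoints(np.array(X,float).reshape(-1,3),cv2.Rodrigues(c["R"])[0],c["t"],c["K"],c["d"])[0][:,0]
E
python3 - <<'E'
from h import *
for n in("top","side"):
    c=cam(n,n+"0.png"); print(n,-c["R"].T@c["t"],c["R"][2],c["d"],c["K"][0,0])
print(robot.state())
E
```

```text
top [ 0.49588011 -0.13908352  1.62378232] [ 0.06993218 -0.00288768 -0.99754757] [-0.05688386  0.          0.          0.          0.        ] 395.6456226125058
side [0.5925848  1.27635387 0.99584043] [-0.00836174 -0.84536306 -0.53412674] [-0.142881  0.        0.        0.        0.      ] 479.15026541334066
{'time_s': 0.1, 'joint_pos': array([-1.33803085e+00,  4.23783935e-01,  1.63058615e+00,  1.16081735e-05,
        1.08860972e+00, -1.89813644e-02]), 'joint_vel': array([-2.25746893e-03, -2.26244065e-03, -2.44677839e-03, -2.32473100e-03,
       -1.67279260e-03,  9.32419589e-05]), 'joint_efforts': array([-1.09669061e-03, -5.58426869e+01, -2.82446462e+01, -2.05343149e-04,
        2.94227873e-03,  1.22753349e-05]), 'ee_pos': array([ 0.15560322, -0.60477717,  0.19942205]), 'orientation': array([-6.90164911e-04,  9.92088495e-01,  1.25538590e-01, -6.88854512e-05]), 'force': array([-1.33624224,  0.38676407,  0.56425231]), 'ft_torque': array([-0.03614367,  0.00661253, -0.02640208]), 'grip_force': 0.0, 'finger_gap': 0.08542752882073044}
```

View pics/top0.png

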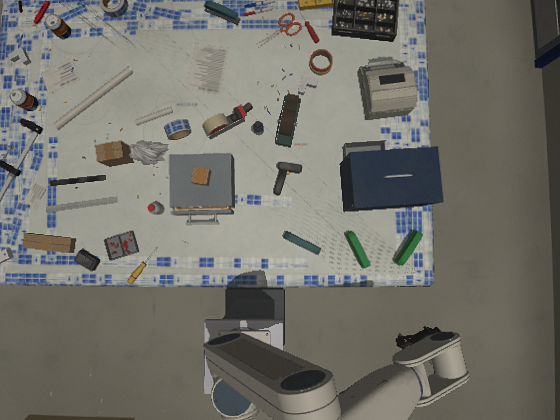

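View pics/side0.png

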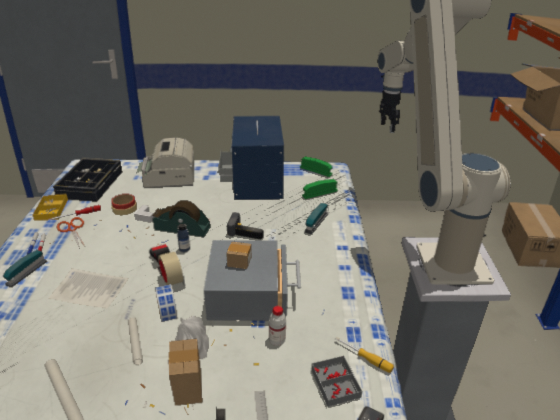

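Top view: unit at (201,182), handle at (202,219), bottle (154,208), scanner (287,177), carton (201,176). Possible staplers: teal at top (301,242), teal at the far edge (221,10), two bright green ones (357,248) and (407,247), which are the look-alikes, and the dark green item at (288,120), which is probably a tape dispenser. I'll check both teal ones in a close crop and measure.

Run:
```python
from h import *
c=cam("top"); s=cam("side")
def crop(c,u,v,r=28): return cv2.resize(c["img"][max(0,v-r):v+r,max(0,u-r):u+r][:,:,::-1],(260,260),interpolation=cv2.INTER_CUBIC)
z=cv2.resize(c["img"][140:230,140:240][:,:,::-1],(390,260),interpolation=cv2.INTER_CUBIC)
z2=cv2.resize(s["img"][225:345,195:315][:,:,::-1],(390,260),interpolation=cv2.INTER_CUBIC)
cv2.imwrite("pics/crop1.png",np.vstack([np.hstack([crop(c,301,242),crop(c,221,28),crop(s,316,217)]),np.hstack([z,z2])]))
for n,k in(("top",c),("side",s)):
    h=cv2.cvtColor(k["img"],cv2.COLOR_RGB2HSV)
    m=cv2.inRange(h,(80,90,30),(98,255,255))
    for q in cv2.findContours(m,cv2.RETR_EXTERNAL,cv2.CHAIN_APPROX_NONE)[0]:
        if cv2.contourArea(q)>60:
            r=cv2.minAreaRect(q);b=cv2.boxPoints(r); P=onz(k,[r[0]],.05); print(n,r,P.round(3)); print(onz(k,b,.05).round(3).tolist())
print(onz(c,[[221,10],[288,120],[201,182]],.05).round(3))
# unit roof corners by colour-free guess
for uv,zz in(((170,155),.115),((231,154),.115),((171,208),.115),((233,208),.115),((187,220),.077),((218,219),.077)): print(uv,onz(c,[uv],zz).round(3))
```

```text
top ((220.39923095703125, 10.247777938842773), (33.971099853515625, 6.774197101593018), 25.70995330810547) [[1.431 0.1   0.05 ]]
[[1.451, 0.171, 0.05], [1.478, 0.16, 0.05], [1.411, 0.03, 0.05], [1.384, 0.041, 0.05]]
side ((22.080005645751953, 263.94000244140625), (8.40000057220459, 43.400001525878906), 53.13010025024414) [[1.433 0.115 0.05 ]]
[[1.478, 0.167, 0.05], [1.421, 0.024, 0.05], [1.386, 0.06, 0.05], [1.445, 0.198, 0.05]]
side ((316.3028564453125, 214.7826690673828), (7.846660614013672, 27.633888244628906), 43.02506637573242) [[ 0.463 -0.216  0.05 ]]
[[0.51, -0.164, 0.05], [0.433, -0.309, 0.05], [0.414, -0.27, 0.05], [0.491, -0.131, 0.05]]
[[ 1.432  0.098  0.05 ]
 [ 0.957 -0.182  0.05 ]
 [ 0.703  0.167  0.05 ]]
(170, 155) [[0.8   0.277 0.115]]
(231, 154) [[0.804 0.04  0.115]]
(171, 208) [[0.595 0.269 0.115]]
(233, 208) [[0.595 0.031 0.115]]
(187, 220) [[0.55  0.215 0.077]]
(218, 219) [[0.554 0.093 0.077]]
```

View pics/crop1.png

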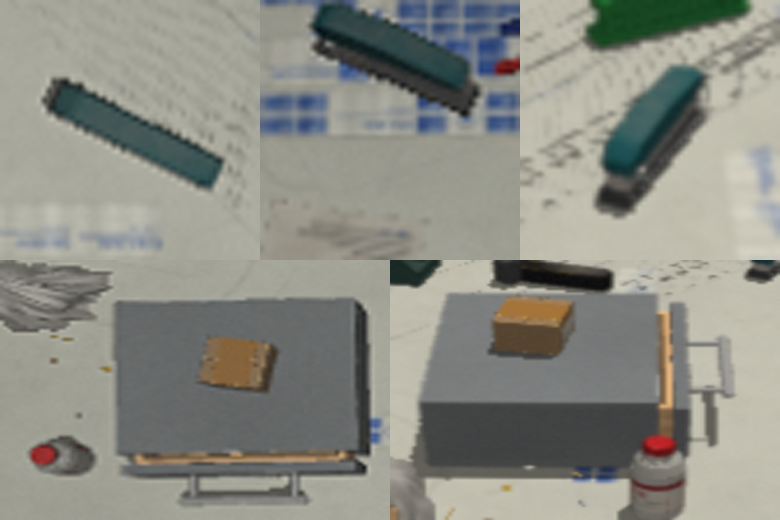

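The stapler is the teal one at top (301,242), which is reachable. The other teal one lies 1.43 m away. The drawer is slightly open, with the bar at about (202,222).

Run:
```python
from h import *
c=cam("top"); s=cam("side")
h=cv2.cvtColor(c["img"],cv2.COLOR_RGB2HSV)
m=cv2.inRange(h,(75,40,20),(105,255,130)); w=np.zeros_like(m); w[222:262,278:326]=m[222:262,278:326]
q=max(cv2.findContours(w,cv2.RETR_EXTERNAL,cv2.CHAIN_APPROX_NONE)[0],key=cv2.contourArea)
def rect(k,q,z):
    P=onz(k,q.reshape(-1,2),z)[:,:2]; r=cv2.minAreaRect((P*1000).astype(np.float32)); return r
for z in(.045,.06): print("stapler top",rect(c,q,z))
h2=cv2.cvtColor(s["img"],cv2.COLOR_RGB2HSV)
m=cv2.inRange(h2,(80,90,30),(98,255,255)); w=np.zeros_like(m); w[190:245,295:340]=m[190:245,295:340]
q=max(cv2.findContours(w,cv2.RETR_EXTERNAL,cv2.CHAIN_APPROX_NONE)[0],key=cv2.contourArea); print("side",rect(s,q,.05))
for a,b,z,n in(((186.4,222.8),(218.5,222.3),.077,"handle"),((170.3,207.6),(231.8,206.5),.115,"roof front"),((169.7,154.2),(231,153.6),.115,"roof rear")):
    P=onz(c,[a,b],z); d=P[0]-P[1]; print(n,P.round(4).tolist(),P.mean(0).round(4),np.degrees(np.arctan2(-d[0],d[1])),np.linalg.norm(d))
print("handle side", onz(s,[[195+327/3.25,225+(338-260)/2.167],[195+334/3.25*1.0,225+(395-260)/2.167]],.077))
```

```text
stapler top ((460.5653076171875, -237.3738250732422), (152.808837890625, 26.67653465270996), 63.44821548461914)
stapler top ((460.9007568359375, -236.43995666503906), (151.3569793701172, 26.423095703125), 63.448123931884766)
side ((464.49462890625, -220.37322998046875), (166.11863708496094, 32.88339614868164), 64.77867126464844)
handle [[0.539, 0.2173, 0.077], [0.541, 0.0912, 0.077]] [0.54   0.1543 0.077 ] 0.9442802750075177 0.12611520397138476
roof front [[0.5961, 0.2716, 0.115], [0.6004, 0.0352, 0.115]] [0.5982 0.1534 0.115 ] 1.0357013721185495 0.23642240244974114
roof rear [[0.8035, 0.2784, 0.115], [0.8053, 0.0402, 0.115]] [0.8044 0.1593 0.115 ] 0.4239357188900274 0.23816627100022306
handle side [[0.54554287 0.09735548 0.077     ]
 [0.5411856  0.22099387 0.077     ]]
```

{"method": "play_rows", "body": {"commands": [[25,[12.8,25.3,0],9.56],[25,[12.8,25.3,0],9.56],[25,[12.8,25.3,0],9.56],[25,[12.8,25.3,0],9.56],[25,[12.8,25.3,0],9.56],[25,[12.8,25.3,0],9.56],[25,[12.8,25.3,0],9.56],[25,[12.8,25.3,0],9.56],[25,[12.8,25.3,0],9.56],[25,[12.8,25.3,0],9.56]]}}

```text
time_s: 1.3
ee_pos: [0.3821, -0.1574, 0.2005]
orientation: [0.001, 0.7, 0.714, 0.0]
force: [1.7, -0.6, -0.4]
finger_gap: 0.025
grip_force: 0.0
```

```bash
cat > st.py <<'E'
from h import *
s=robot.state(); w,x,y,z=s["orientation"]; ya=np.degrees(np.arctan2(1-2*(x*x+z*z),2*(x*y-w*z)))
print(s["time_s"],s["ee_pos"].round(4),"tool-y deg",ya.round(2),s["force"].round(1),s["finger_gap"].round(4),s["grip_force"],s["joint_pos"].round(2))
E
python3 st.py
```

```text
Traceback (most recent call last):
  File "st.py", line 3, in <module>
    print(s["time_s"],s["ee_pos"].round(4),"tool-y deg",ya.round(2),s["force"].round(1),s["finger_gap"].round(4),s["grip_force"],s["joint_pos"].round(2))
                                                                                        ^^^^^^^^^^^^^^^^^^^^^
AttributeError: 'float' object has no attribute 'round'
```

{"method": "play_rows", "body": {"commands": [[25,[5.25,10.35,0],0],[25,[5.25,10.35,0],0],[25,[5.25,10.35,0],0],[25,[5.25,10.35,0],0],[25,[5.25,10.35,0],0],[25,[5.25,10.35,0],0],[25,[5.25,10.35,0],0],[25,[5.25,10.35,0],0],[25,[5.25,10.35,-1.5],0],[25,[5.25,10.35,-1.5],0]]}}

```text
time_s: 2.3
ee_pos: [0.5349, 0.1504, 0.1507]
orientation: [-0.002, 0.701, 0.713, -0.004]
force: [-1.0, 0.5, -0.9]
finger_gap: 0.0246
grip_force: 0.0
```

```bash
sed -i 's/s\["finger_gap"\].round(4)/s["finger_gap"]/' st.py; python3 st.py
python3 - <<'E'
from h import *
s=cam("side");c=cam("top")
a=cv2.resize(s["img"][200:320,230:350],(480,480),interpolation=cv2.INTER_CUBIC)
cv2.imwrite("pics/h1.png",a[:,:,::-1])
E
```

```text
2.3 [0.5349 0.1504 0.1507] tool-y deg 0.94 [-1.   0.5 -0.9] 0.024647259020135003 0.0 [ 0.25  0.39  1.82 -0.    0.94  0.24]
```

View pics/h1.png

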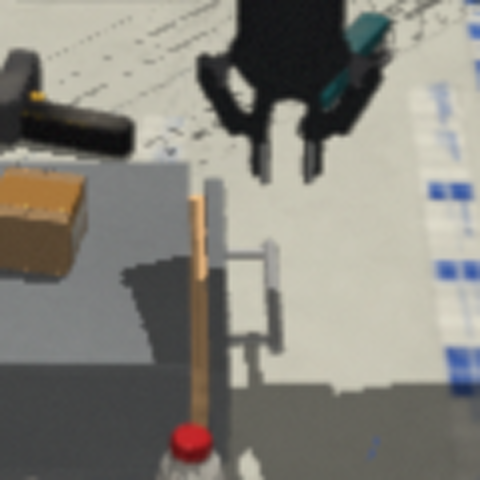

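Run:
```python
from h import *
s=cam("side"); p=robot.state()["ee_pos"]; print(p,proj(s,[p,[.54,.154,.077],[.545,.154,.077]]), onz(s,[[230+273/4,200+295/4],[230+270/4,200+245/4],[230+277/4,200+345/4]],.077))
```

```text
[0.53904267 0.15086663 0.15594979] [[298.96517998 250.98257213]
 [297.74241726 272.60991548]
 [296.08342186 272.58364117]] [[0.53857599 0.15934944 0.077     ]
 [0.53969983 0.0984901  0.077     ]
 [0.53679173 0.21628069 0.077     ]]
```

The side view agrees with the bar at x≈0.54. The fingers are centred above it, so I go down and grip.

{"method": "play_rows", "body": {"commands": [[25,[0,0.1,-1.2],0],[25,[0,0.1,-2.2],0],[25,[0,0.1,-3.2],0],[25,[0,0.1,-3.2],0],[0,[0,0.1,-3.2],0],[0,[0,0.1,-3.2],0],[0,[0,0.1,-3.2],0],[0,[0,0.1,-3.2],0]]}}

```text
time_s: 3.25
ee_pos: [0.5399, 0.1546, 0.0605]
orientation: [0.001, 0.702, 0.713, 0.001]
force: [0.9, -0.1, 0.3]
finger_gap: -0.0002
grip_force: 0.0
```

```bash
python3 st.py
python3 - <<'E'
from h import *
s=cam("side");c=cam("top")
a=cv2.resize(s["img"][220:320,230:330],(500,500),interpolation=cv2.INTER_CUBIC)
cv2.imwrite("pics/h2.png",a[:,:,::-1])
E
```

```text
3.25 [0.5399 0.1546 0.0605] tool-y deg 0.9 [ 0.9 -0.1  0.3] -0.00016174803278644714 0.0 [0.26 0.53 1.86 0.   0.75 0.24]
```

View pics/h2.png

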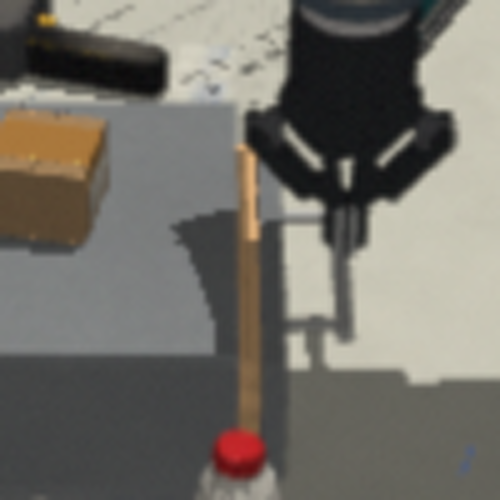

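The picture is ambiguous: the fingers look to be at the bar, but the gap reads 0. A short pull will settle it.

{"method": "play_rows", "body": {"commands": [[0,[-0.3,0,0],0],[0,[-0.6,0,0],0],[0,[-1,0,0],0],[0,[-1.4,0,0],0],[0,[-1.7,0,0],0],[0,[-2,0,0],0],[0,[-2,0,0],0]]}}

```text
time_s: 4.05
ee_pos: [0.4773, 0.1543, 0.059]
orientation: [-0.0, 0.701, 0.713, -0.001]
force: [-1.3, -0.0, -0.1]
finger_gap: -0.0003
grip_force: 0.0
```

```bash
python3 st.py
python3 - <<'E'
from h import *
s=cam("side");c=cam("top")
a=cv2.resize(s["img"][215:315,235:335],(400,400),interpolation=cv2.INTER_CUBIC)
b=cv2.resize(c["img"][160:260,150:250],(400,400),interpolation=cv2.INTER_CUBIC)
cv2.imwrite("pics/h3.png",np.hstack([a,b])[:,:,::-1])
E
```

```text
4.05 [0.4773 0.1543 0.059 ] tool-y deg 0.93 [-1.3 -0.  -0.1] -0.00033505294983491766 0.0 [0.29 0.47 1.99 0.   0.69 0.27]
```

View pics/h3.png

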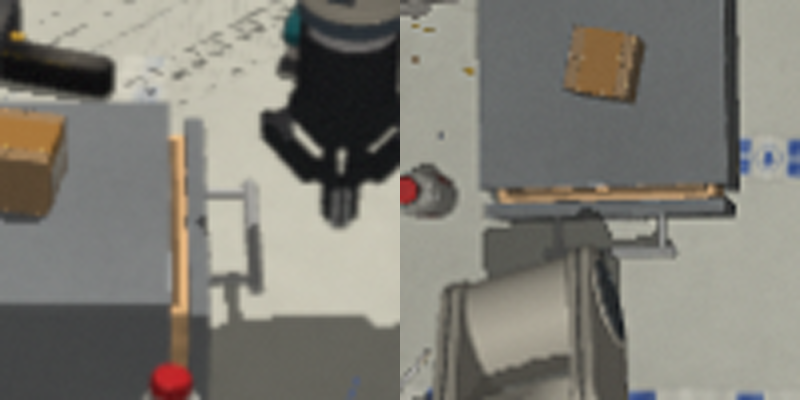

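The drawer did not move: the fingers closed above the bar. The fingertips (side, about (320,270)) sit higher than the reported TCP should project, so I'll measure that offset.

Run:
```python
from h import *
s=cam("side"); p=robot.state()["ee_pos"]; print(p)
for dz in(0,.01,.02,.03): print(dz,proj(s,[p+[0,0,dz]]).round(1), proj(s,[[.1556,-.6048,.1994+dz]]).round(1))
g=cv2.cvtColor(s["img"],cv2.COLOR_RGB2GRAY); print(g[258:288:1,312:328:2])
g0=cv2.cvtColor(cv2.imread("pics/side0.png"),cv2.COLOR_BGR2GRAY); print(g0[112:142:2,376:404:2])
print("x",-s["R"].T@s["t"], s["R"].round(4).tolist(), s["t"], s["cx"],s["cy"],s["vfov"])
# calibration check: bottle/bench: unit roof height check with both views of carton
```

```text
[0.47952567 0.15454721 0.05930196]
0 [[317.5 277.5]] [[385.4 137.4]]
0.01 [[317.6 275. ]] [[385.7 135.3]]
0.02 [[317.8 272.4]] [[386.  133.1]]
0.03 [[318.  269.8]] [[386.2 130.9]]
[[ 26  24  25  30  36  25  24  25]
 [ 30  27  24  24  21  24  24  40]
 [ 90  76  23  23  24  22  39  99]
 [188 161  23  32  30  29  82 183]
 [197 170  26  61  52  43 121 194]
 [196 164  32  81  60  53 127 195]
 [195 139  30  80  62  48 137 194]
 [196 137  32  79  60  47 141 194]
 [196 142  34  79  68  48 145 195]
 [196 165  38  78  69  50 164 197]
 [197 170  44  78  76  53 171 197]
 [197 178  81  79  77  95 189 196]
 [198 189 143  81  86 166 196 197]
 [197 199 177 105 115 190 197 198]
 [197 198 187 160 167 195 198 199]
 [197 197 196 195 195 197 198 199]
 [196 197 197 198 198 198 196 198]
 [197 197 197 197 196 197 198 198]
 [196 196 196 196 197 197 198 199]
 [197 195 195 196 197 198 198 197]
 [197 195 196 197 197 199 198 197]
 [196 195 196 196 197 197 198 198]
 [196 195 196 197 196 197 197 197]
 [197 195 197 197 196 198 197 197]
 [196 197 197 197 196 197 197 197]
 [197 198 197 198 197 197 197 196]
 [198 198 
[... 320 characters left out ...]
4 22 26 86 95 62 18 22 46 35 93 96]
 [96 94 83 21 27 93 94 70 22 21 22 36 93 94]
 [95 95 84 37 61 94 96 81 36 24 68 83 95 95]
 [95 96 95 94 96 95 94 68 36 29 92 95 95 95]
 [95 95 95 95 94 95 95 65 27 37 94 95 95 95]
 [94 95 96 95 96 96 94 73 28 41 93 95 94 94]
 [96 95 96 95 95 95 94 78 83 78 95 94 95 95]
 [95 94 95 96 96 95 94 95 96 95 94 95 95 94]
 [95 95 96 94 94 95 94 96 95 94 95 95 96 96]
 [95 96 95 95 96 95 94 95 96 95 95 94 96 95]
 [96 96 95 95 95 96 95 95 95 95 95 96 96 95]]
x [0.5925848  1.27635387 0.99584043] [[-0.9998, -0.0024, 0.0195], [-0.0178, 0.5342, -0.8452], [-0.0084, -0.8454, -0.5341]] [0.57615324 0.17039573 1.61584246] 285.33143051654685 213.52574543560718 47.33335885698313
```

Fingertips really are about 22 mm higher than reported (same at the start pose), so I'll command 22 mm lower.

{"method": "play_rows", "body": {"commands": [[25,[0,0,1.5],0],[25,[0.5,0,2],0],[25,[2,0,2],0],[25,[2,0,2],0],[25,[2,0,0.8],0],[25,[2,0,-0.2],0],[25,[2,0,-0.8],0],[25,[2,0,-0.8],0],[0,[2,0,-0.8],0],[0,[2,0,-0.8],0]]}}

```text
time_s: 5.2
ee_pos: [0.5392, 0.1544, 0.0355]
orientation: [0.0, 0.701, 0.713, 0.0]
force: [0.7, -0.3, -9.9]
finger_gap: 0.0082
grip_force: 58.3
```

{"method": "play_rows", "body": {"commands": [[0,[0,0,0],0],[0,[0,0,0],0],[0,[0,0,0],0]]}}

```text
time_s: 5.5
ee_pos: [0.539, 0.1544, 0.0354]
orientation: [0.0, 0.701, 0.713, 0.0]
force: [0.4, -0.7, -6.8]
finger_gap: 0.0084
grip_force: 58.8
```

Gripped. Now pull.

{"method": "play_rows", "body": {"commands": [[0,[-0.2,0,0],0],[0,[-0.6,-0.01,0],0],[0,[-1.1,-0.02,0],0],[0,[-1.6,-0.03,0],0],[0,[-2.1,-0.04,0],0],[0,[-2.6,-0.05,0],0],[0,[-3.1,-0.05,0],0],[0,[-3.5,-0.06,0],0],[0,[-3.8,-0.07,0],0],[0,[-3.8,-0.07,0],0]]}}

```text
time_s: 6.5
ee_pos: [0.4227, 0.1517, 0.0354]
orientation: [-0.0, 0.701, 0.713, -0.001]
force: [-0.8, -6.9, -3.6]
finger_gap: 0.0087
grip_force: 59.6
```

```bash
python3 st.py
python3 - <<'E'
from h import *
s=cam("side","s4.png");c=cam("top","t4.png")
a=cv2.resize(s["img"][215:315,215:345],(520,400),interpolation=cv2.INTER_CUBIC)
b=cv2.resize(c["img"][190:270,160:216],(280,400),interpolation=cv2.INTER_CUBIC)
cv2.imwrite("pics/h4.png",np.hstack([a,b])[:,:,::-1])
E
```

```text
6.5 [0.4227 0.1517 0.0354] tool-y deg 0.94 [-0.8 -6.9 -3.6] 0.0087371657924821 59.6105432510376 [ 0.32  0.46  2.1  -0.    0.58  0.3 ]
```

View pics/h4.png

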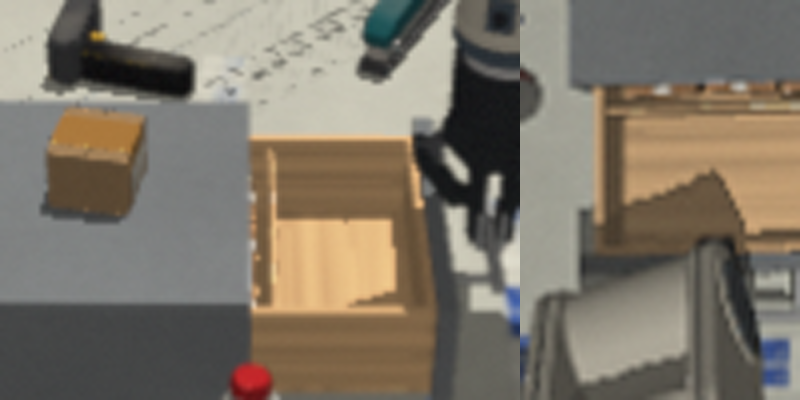

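Run:
```python
from h import *
s=cam("side");c=cam("top")
print("floor far corners",onz(s,[[215+279/4,215+218/4],[215+393/4,215+218/4]],.022).round(4).tolist())
print("far wall top inner",onz(s,[[215+270/4,215+146/4],[215+408/4,215+146/4]],.093).round(4).tolist())
f=5
print("top: divider top front",onz(c,[[160+(620-520)/f,190+110/f],[160+(790-520)/f,190+110/f]],.084).round(4).tolist())
print("left wall inner top",onz(c,[[160+(608-520)/f,190+150/f]],.093).round(4).tolist(),"front top inner",onz(c,[[160+(600-520)/f,190+250/f],[160+(790-520)/f,190+252/f]],.103).round(4).tolist())
```

```text
floor far corners [[0.5784, 0.0721, 0.022], [0.4865, 0.0698, 0.022]]
far wall top inner [[0.5868, 0.0707, 0.093], [0.4783, 0.0677, 0.093]]
top: divider top front [[0.5809, 0.2415, 0.084], [0.581, 0.1082, 0.084]]
left wall inner top [[0.5493, 0.2482, 0.093]] front top inner [[0.4721, 0.2506, 0.103], [0.4709, 0.104, 0.103]]
```

{"method": "play_rows", "body": {"commands": [[30,[0,0,0],0],[30,[0,0,0],0],[30,[0,0,0.5],0],[30,[0,0,1.5],0],[30,[0,0,3],0],[30,[0,0,4.5],0],[60,[0,0,5.5],0],[60,[0,0,5.5],0]]}}

```text
time_s: 7.5
ee_pos: [0.4283, 0.1537, 0.205]
orientation: [0.002, 0.701, 0.713, 0.005]
force: [-0.0, 0.4, 0.7]
finger_gap: 0.0582
grip_force: 0.0
```

{"method": "play_rows", "body": {"commands": [[60,[1.2,-12.93,0],-3.44],[60,[1.2,-12.93,0],-3.44],[60,[1.2,-12.93,0],-3.44],[60,[1.2,-12.93,0],-3.44],[60,[1.2,-12.93,0],-3.44],[60,[1.2,-12.93,0],-3.44],[60,[1.2,-12.93,-1],-3.44],[60,[1.2,-12.93,-2.5],-3.44],[60,[1.2,-12.93,-3.3],-3.44],[60,[1.2,-12.93,-3.3],-3.44]]}}

```text
time_s: 8.5
ee_pos: [0.4572, -0.2351, 0.0957]
orientation: [-0.004, 0.852, 0.524, -0.002]
force: [-0.7, 0.4, -0.3]
finger_gap: 0.06
grip_force: 0.0
```

```bash
python3 st.py
python3 - <<'E'
from h import *
s=cam("side","s5.png");c=cam("top","t5.png")
a=cv2.resize(s["img"][160:240,270:370],(500,400),interpolation=cv2.INTER_CUBIC)
b=cv2.resize(c["img"][205:275,265:335],(300,300),interpolation=cv2.INTER_CUBIC); b=np.vstack([b,np.zeros((100,300,3),np.uint8)])
cv2.imwrite("pics/h5.png",np.hstack([a,b])[:,:,::-1])
p=robot.state()["ee_pos"]; print(proj(s,[p,p+[0,0,.02],[.461,-.236,.06]]))
E
```

```text
8.5 [ 0.4572 -0.2351  0.0957] tool-y deg -26.77 [-0.7  0.4 -0.3] 0.06001787869353295 0.0 [-0.5   0.42  1.94  0.    0.79 -0.03]
[[317.63864555 200.38143503]
 [317.93987095 195.6683328 ]
 [316.81286545 209.60088603]]
```

View pics/h5.png

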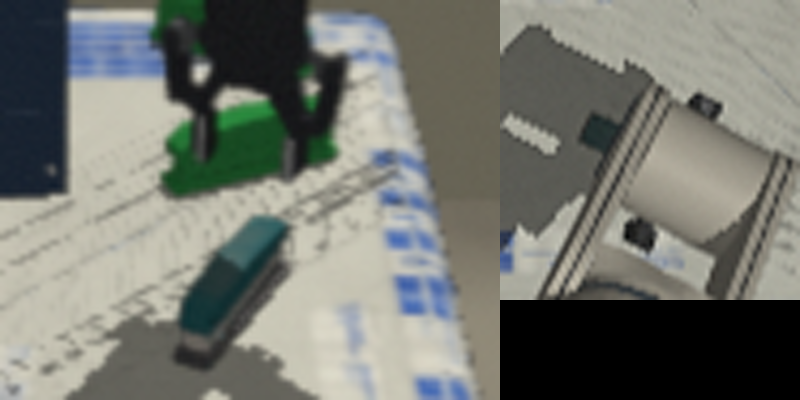

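Run:
```python
from h import *
c=cam("top"); s=cam("side"); p=robot.state()["ee_pos"]; print(p)
q=[[265+205/4.286,205+103/4.286],[265+140/4.286,205+233/4.286]]
for z in(.14,.16,.18,.2): print(z,onz(c,q,z).mean(0).round(4))
q=[[270+185/5,160+95/5],[270+335/5,160+65/5]]
q=[[270+203/5,160+163/5],[270+290/5,160+180/5]]
for z in(.095,.105,.115,.125): P=onz(s,q,z); print(z,P.round(4).tolist(),P.mean(0).round(4))
```

```text
[ 0.46200092 -0.23526244  0.10272657]
0.14 [ 0.4576 -0.2433  0.14  ]
0.16 [ 0.4581 -0.2419  0.16  ]
0.18 [ 0.4586 -0.2405  0.18  ]
0.2 [ 0.4591 -0.2391  0.2   ]
0.095 [[0.483, -0.3011, 0.095], [0.4186, -0.2779, 0.095]] [ 0.4508 -0.2895  0.095 ]
0.105 [[0.4842, -0.2836, 0.105], [0.4205, -0.2607, 0.105]] [ 0.4524 -0.2721  0.105 ]
0.115 [[0.4855, -0.2661, 0.115], [0.4224, -0.2434, 0.115]] [ 0.4539 -0.2548  0.115 ]
0.125 [[0.4867, -0.2486, 0.125], [0.4244, -0.2261, 0.125]] [ 0.4555 -0.2374  0.125 ]
```

Top view confirms xy, and the tips are about 20 mm higher than reported. I go down and grasp.

{"method": "play_rows", "body": {"commands": [[60,[0,0,-1],0],[60,[0,0,-2],0],[60,[0,0,-2.8],0],[60,[0,0,-3.1],0],[60,[0,0,-3.1],0],[0,[0,0,-3.1],0],[0,[0,0,-3.1],0],[0,[0,0,-3.1],0],[0,[0,0,-3.1],0],[0,[0,0,-3.1],0]]}}

```text
time_s: 9.7
ee_pos: [0.4625, -0.2363, 0.0099]
orientation: [0.001, 0.851, 0.525, 0.001]
force: [1.6, 1.4, 8.1]
finger_gap: 0.0275
grip_force: 59.0
```

{"method": "play_rows", "body": {"commands": [[0,[0,0,0],0],[0,[0,0,0],0],[0,[0,0,0.5],0],[0,[0,0,1.2],0],[0,[0,0,2.2],0],[0,[0,0,3.5],0],[0,[0,0,5],0],[0,[0,0,6],0],[0,[0,0,6],0]]}}

```text
time_s: 10.6
ee_pos: [0.4635, -0.2371, 0.1931]
orientation: [0.004, 0.851, 0.525, 0.002]
force: [0.4, 0.2, -2.7]
finger_gap: 0.0269
grip_force: 60.7
```

```bash
python3 st.py
python3 - <<'E'
from h import *
s=cam("side","s6.png")
a=cv2.resize(s["img"][140:240,270:370],(500,500),interpolation=cv2.INTER_CUBIC)
cv2.imwrite("pics/h6.png",a[:,:,::-1])
E
```

```text
10.6 [ 0.4635 -0.2371  0.1931] tool-y deg -26.62 [ 0.4  0.2 -2.7] 0.026853529275364083 60.749754714779556 [-0.5   0.28  1.87 -0.    0.99 -0.03]
```

View pics/h6.png

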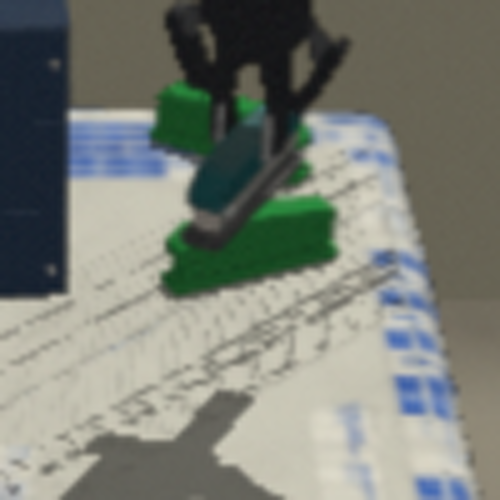

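The stapler is held level. Carry it over to the drawer.

{"method": "play_rows", "body": {"commands": [[0,[0.1,0.6,0],0.2],[0,[0.3,1.8,0],0.6],[0,[0.55,3.1,0],1],[0,[0.8,4.5,0],1.4],[0,[1,5.9,0],1.8],[0,[1.25,7.3,0],2.2],[0,[1.5,8.7,0],2.6],[0,[1.75,10.1,0],3],[0,[2,11.5,0],3.3],[0,[2.2,12.5,0],3.45]]}}

```text
time_s: 11.65
ee_pos: [0.5255, 0.1416, 0.1859]
orientation: [-0.001, 0.7, 0.714, -0.001]
force: [0.4, -1.0, -3.4]
finger_gap: 0.027
grip_force: 60.7
```

{"method": "play_rows", "body": {"commands": [[0,[0,0.4,0],0],[0,[0,0.48,0],0],[0,[0,0.48,0],0],[0,[0,0.48,0],0]]}}

```text
time_s: 12.05
ee_pos: [0.5263, 0.1525, 0.1875]
orientation: [-0.0, 0.701, 0.713, -0.001]
force: [0.1, -0.2, -3.4]
finger_gap: 0.0273
grip_force: 60.7
```

```bash
python3 st.py
python3 - <<'E'
from h import *
s=cam("side","s7.png");c=cam("top","t7.png")
a=cv2.resize(s["img"][200:320,215:335],(500,500),interpolation=cv2.INTER_CUBIC)
b=cv2.resize(c["img"][175:255,160:210],(300,480),interpolation=cv2.INTER_CUBIC);b=np.vstack([b,np.zeros((20,300,3),np.uint8)])
cv2.imwrite("pics/h7.png",np.hstack([a,b])[:,:,::-1])
E
```

```text
12.05 [0.5263 0.1525 0.1875] tool-y deg 0.92 [ 0.1 -0.2 -3.4] 0.027336274435203037 60.71327967569232 [ 0.26  0.33  1.81 -0.    1.01  0.24]
```

View pics/h7.png

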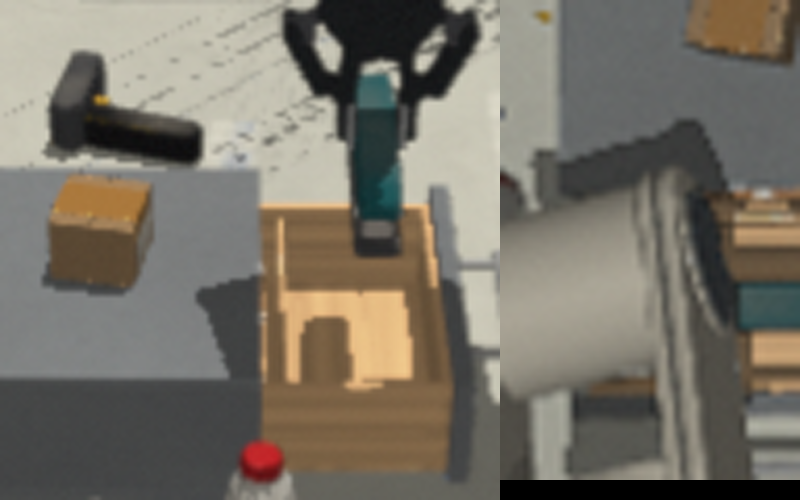

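Run:
```python
from h import *
s=cam("side"); k=500/120
print("near end bottom",onz(s,[[215+375/k,200+254/k]],.1775).round(4))
# drawer left wall: inner/outer top edges near; divider; front
for n,u,v,z in(("near wall top inner",360,381,.093),("near wall outer top",360,388,.093),("far wall top",350,206,.093),("far floor",350,291,.022),("divider top front near",287,380,.084),("front inner top near",441,375,.103)):
    print(n,onz(s,[[215+u/k,200+v/k]],z).round(4))
print(proj(s,[[.5263,.0725,.1775+.06],[.5263,.2325,.1775+.012]]))
```

```text
near end bottom [[0.5246 0.2255 0.1775]]
near wall top inner [[0.5322 0.2568 0.093 ]]
near wall outer top [[0.5323 0.2639 0.093 ]]
far wall top [[0.5347 0.0584 0.093 ]]
far floor [[0.5325 0.0727 0.022 ]]
divider top front near [[0.5814 0.2468 0.084 ]]
front inner top near [[0.4781 0.2609 0.103 ]]
[[303.64506584 213.19937778]
 [304.66412226 259.07356665]]
```

{"method": "play_rows", "body": {"commands": [[0,[0.1,0.1,-0.4],0],[0,[0.1,0.1,-1.1],0],[0,[0.1,0.1,-1.9],0],[0,[0.1,0.1,-2.7],0],[0,[0.1,0.1,-3.4],0],[0,[0.1,0.1,-4],0],[0,[0.1,0.1,-4.4],0],[0,[0.1,0.1,-4.7],0],[0,[0.1,0.1,-4.8],0],[0,[0.1,0.1,-4.8],0]]}}

```text
time_s: 13.2
ee_pos: [0.5301, 0.1568, 0.044]
orientation: [-0.0, 0.701, 0.713, -0.0]
force: [0.6, 0.6, -3.1]
finger_gap: 0.0275
grip_force: 60.6
```

{"method": "play_rows", "body": {"commands": [[0,[0,0,-0.1],0],[0,[0,0,-0.2],0],[0,[0,0,-0.2],0]]}}

```text
time_s: 13.5
ee_pos: [0.53, 0.1568, 0.0382]
orientation: [0.0, 0.701, 0.713, 0.0]
force: [-0.2, 0.3, -3.5]
finger_gap: 0.0273
grip_force: 60.7
```

{"method": "play_rows", "body": {"commands": [[0,[0,0,-0.08],0],[0,[0,0,-0.15],0],[0,[0,0,-0.15],0]]}}

```text
time_s: 13.8
ee_pos: [0.5297, 0.1567, 0.0334]
orientation: [-0.0, 0.701, 0.713, -0.0]
force: [-0.0, 0.8, -3.6]
finger_gap: 0.0274
grip_force: 60.7
```

{"method": "play_rows", "body": {"commands": [[0,[0,0,-0.05],0],[0,[0,0,-0.05],0],[0,[0,0,-0.05],0]]}}

```text
time_s: 14.1
ee_pos: [0.53, 0.1568, 0.0321]
orientation: [-0.0, 0.701, 0.713, -0.0]
force: [-0.3, -0.3, -4.2]
finger_gap: 0.0274
grip_force: 60.7
```

{"method": "play_rows", "body": {"commands": [[0,[0,0,-0.05],0],[0,[0,0,-0.05],0]]}}

```text
time_s: 14.3
ee_pos: [0.5314, 0.1569, 0.0319]
orientation: [0.001, 0.701, 0.713, 0.001]
force: [-0.5, -2.3, 6.8]
finger_gap: 0.0273
grip_force: 61.6
```

{"method": "play_rows", "body": {"commands": [[0,[0,0,-0.05],0],[0,[0,0,-0.05],0]]}}

```text
time_s: 14.5
ee_pos: [0.5329, 0.157, 0.0319]
orientation: [0.002, 0.701, 0.713, 0.002]
force: [-0.4, -3.6, 17.9]
finger_gap: 0.0271
grip_force: 62.7
```

It has contact with the floor. Relax slightly, release to 50 mm and rise.

{"method": "play_rows", "body": {"commands": [[0,[0,0,0.06],0],[50,[0,0,0.06],0],[50,[0,0,0.06],0],[50,[0,0,0.06],0],[50,[0,0,0.3],0],[50,[0,0,1],0],[50,[0,0,2],0],[50,[0,0,3.5],0],[50,[0,0,4.5],0],[50,[0,0,4.5],0]]}}

```text
time_s: 15.5
ee_pos: [0.533, 0.1577, 0.169]
orientation: [0.002, 0.701, 0.713, 0.004]
force: [-0.2, 0.2, 0.7]
finger_gap: 0.0497
grip_force: 0.0
```

```bash
python3 st.py
python3 - <<'E'
from h import *
s=cam("side","s8.png");c=cam("top","t8.png")
a=cv2.resize(s["img"][210:310,215:335],(480,400),interpolation=cv2.INTER_CUBIC)
b=cv2.resize(c["img"][185:265,160:220],(300,400),interpolation=cv2.INTER_CUBIC)
cv2.imwrite("pics/h8.png",np.hstack([a,b])[:,:,::-1])
E
```

```text
15.5 [0.533  0.1577 0.169 ] tool-y deg 0.99 [-0.2  0.2  0.7] 0.049728298961449355 0.0 [0.27 0.36 1.82 0.   0.96 0.25]
```

View pics/h8.png

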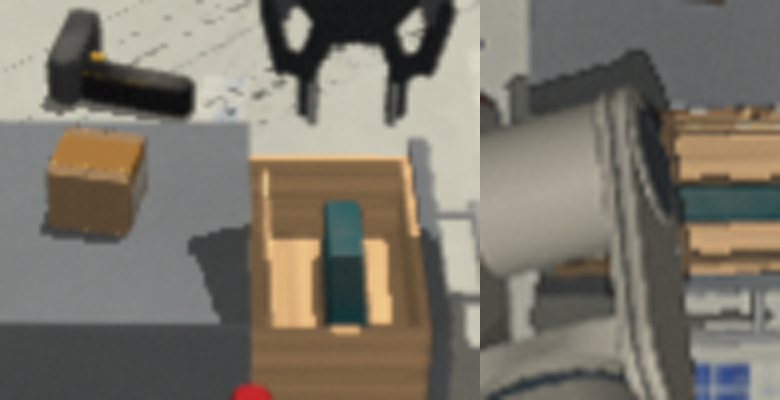

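The stapler stands centred in the bay, side (300,273). Next I go in front of the handle with shut fingers and push.

{"method": "play_rows", "body": {"commands": [[0,[-1.3,-0.1,0.3],0],[0,[-2.7,-0.2,0.3],0],[0,[-4,-0.2,0.3],0],[0,[-5.2,-0.2,0.3],0],[0,[-5.2,-0.2,0.3],0],[0,[-5.2,-0.2,-1],0],[0,[-5.2,-0.2,-2.4],0],[0,[-5.2,-0.2,-3.6],0],[0,[-5.2,-0.2,-4.4],0],[0,[-5.2,-0.2,-4.4],0]]}}

```text
time_s: 16.6
ee_pos: [0.3716, 0.1497, 0.0289]
orientation: [-0.002, 0.701, 0.713, -0.003]
force: [-0.1, 0.6, 0.7]
finger_gap: 0.0001
grip_force: 0.0
```

{"method": "play_rows", "body": {"commands": [[0,[0,0,0],0],[0,[0.3,0,0],0],[0,[0.6,0,0],0],[0,[0.9,0,0],0],[0,[1.2,0,0],0],[0,[1.5,0,0],0],[0,[1.8,0,0],0],[0,[2.1,0,0],0],[0,[2.4,0.02,0],0],[0,[2.7,0.02,0],0]]}}

```text
time_s: 17.6
ee_pos: [0.4556, 0.1514, 0.032]
orientation: [-0.0, 0.701, 0.713, -0.0]
force: [-1.4, 1.3, 0.9]
finger_gap: -0.0001
grip_force: 0.7
```

```bash
python3 st.py
python3 - <<'E'
from h import *
s=cam("side","s9.png");c=cam("top","t9.png")
# teal rectangle in bay, side view + light/orange extent
for n,k in(("side",s),("top",c)):
    h=cv2.cvtColor(k["img"],cv2.COLOR_RGB2HSV)
    m=cv2.inRange(h,(75,60,20),(105,255,140)); w=np.zeros_like(m)
    if n=="side": w[225:300,270:330]=m[225:300,270:330]
    else: w[190:240,165:240]=m[190:240,165:240]
    x,y,a,b=cv2.boundingRect(w); print(n,(x,y,a,b),cv2.countNonZero(w))
E
```

```text
17.6 [0.4556 0.1514 0.032 ] tool-y deg 0.99 [-1.4  1.3  0.9] -8.034438428704322e-05 0.6826410815119743 [0.3  0.5  2.04 0.   0.6  0.28]
side (281, 260, 9, 31) 268
top (185, 209, 37, 8) 213
```

The drawer and stapler are moving together. Keep going slowly.

{"method": "play_rows", "body": {"commands": [[0,[0.3,0,0],0],[0,[0.6,0,0],0],[0,[0.9,0.01,0],0],[0,[1.2,0.01,0],0],[0,[1.5,0.02,0],0],[0,[1.8,0.02,0],0],[0,[2,0.03,0],0],[0,[2.2,0.03,0],0],[0,[2.3,0.03,0],0],[0,[2.3,0.03,0],0]]}}

```text
time_s: 18.7
ee_pos: [0.5247, 0.1523, 0.0323]
orientation: [0.0, 0.701, 0.713, 0.0]
force: [0.2, 0.4, 0.1]
finger_gap: -0.0001
grip_force: 0.0
```

{"method": "play_rows", "body": {"commands": [[0,[0.1,0,0],0],[0,[0.2,0,0],0],[0,[0.3,0,0],0],[0,[0.3,0,0],0]]}}

```text
time_s: 19.1
ee_pos: [0.5337, 0.1524, 0.0322]
orientation: [0.0, 0.701, 0.713, 0.0]
force: [0.6, 0.4, -0.5]
finger_gap: -0.0001
grip_force: 0.0
```

{"method": "play_rows", "body": {"commands": [[0,[0.1,0,0],0],[0,[0.2,0,0],0],[0,[0.3,0,0],0]]}}

```text
time_s: 19.4
ee_pos: [0.5348, 0.1516, 0.0312]
orientation: [-0.004, 0.701, 0.713, -0.006]
force: [-27.6, 4.5, 21.5]
finger_gap: -0.0002
grip_force: 14.2
```

{"method": "play_rows", "body": {"commands": [[0,[0.1,0,0],0],[0,[0.2,0,0],0],[0,[0.2,0,0],0]]}}

```text
time_s: 19.7
ee_pos: [0.5345, 0.151, 0.0304]
orientation: [-0.008, 0.701, 0.713, -0.01]
force: [-37.1, 3.3, 25.3]
finger_gap: -0.0001
grip_force: 19.3
```

Firm stop. Back off, rise and check.

{"method": "play_rows", "body": {"commands": [[0,[-0.5,0,0],0],[0,[-1.5,0,0],0],[0,[-2.5,0,0],0],[0,[-2.5,0,1.5],0],[0,[-2.5,0,3],0],[0,[-2.5,-1,4.5],0],[0,[-2.5,-2.5,6],0],[0,[-2.5,-4.2,6],0],[0,[-2.5,-6,6],0],[0,[-2.5,-7,6],0]]}}

```text
time_s: 20.7
ee_pos: [0.4734, -0.0597, 0.2134]
orientation: [0.001, 0.701, 0.713, 0.001]
force: [1.0, -0.2, -0.5]
finger_gap: -0.0003
grip_force: 0.0
```

```bash
python3 - <<'E'
from h import *
s=cam("side","s10.png");c=cam("top","t10.png")
s0=cv2.imread("pics/side0.png")[:,:,::-1];t0=cv2.imread("pics/top0.png")[:,:,::-1]
for n,k,b in(("side",s,s0),("top",c,t0)):
    i=k["img"]
    if n=="side":
        print("now r262",i[262,272:304].tolist()); print("was r262",b[262,272:304].tolist())
    else:
        print("now c202",i[198:228,202].tolist()); print("was c202",b[198:228,202].tolist())
E
python3 st.py
```

```text
now r262 [[118, 120, 120], [118, 119, 119], [120, 121, 122], [119, 121, 121], [119, 121, 121], [116, 118, 118], [119, 121, 120], [119, 119, 119], [118, 120, 119], [125, 126, 125], [149, 149, 145], [170, 169, 164], [173, 171, 167], [173, 171, 166], [173, 171, 167], [173, 171, 166], [173, 171, 166], [173, 171, 167], [172, 170, 166], [164, 163, 159], [142, 141, 138], [149, 147, 143], [125, 125, 121], [94, 93, 87], [97, 96, 88], [99, 98, 90], [98, 97, 89], [98, 97, 89], [99, 97, 90], [99, 98, 89], [99, 98, 90], [98, 98, 89]]
was r262 [[117, 118, 120], [116, 118, 118], [119, 120, 120], [118, 119, 120], [119, 120, 119], [125, 117, 107], [129, 104, 77], [162, 127, 89], [203, 161, 113], [121, 104, 85], [115, 116, 115], [116, 118, 117], [116, 118, 117], [118, 120, 119], [137, 137, 134], [174, 173, 167], [178, 177, 171], [179, 177, 171], [180, 178, 172], [178, 177, 170], [178, 176, 170], [179, 177, 171], [178, 176, 170], [168, 166, 161], [144, 143, 139], [157, 155, 152], [155, 154, 148], [160, 159, 147], [191, 188, 173], [196, 192, 176], [195, 192, 176], [194, 191, 176]]
now c202 [[98, 100, 10
[... 381 characters left out ...]
162, 149], [162, 161, 149], [160, 160, 149], [158, 159, 147], [161, 160, 149]]
was c202 [[99, 100, 101], [99, 102, 101], [99, 103, 102], [99, 102, 102], [98, 101, 102], [99, 100, 101], [100, 101, 101], [96, 99, 100], [100, 94, 86], [116, 94, 69], [136, 110, 81], [172, 142, 107], [89, 90, 89], [100, 102, 104], [103, 105, 105], [86, 89, 87], [88, 89, 85], [151, 152, 144], [169, 169, 156], [165, 165, 153], [166, 166, 154], [146, 146, 136], [82, 83, 77], [97, 98, 93], [126, 126, 124], [138, 139, 138], [147, 147, 144], [165, 166, 152], [164, 164, 152], [162, 163, 151]]
20.8 [ 0.4734 -0.0626  0.2129] tool-y deg 0.66 [-1.1  0.1  0.5] -0.00013043468234847071 0.0 [-0.16  0.19  1.94 -0.    1.02 -0.17]
```

No wood gap remains between roof and drawer front: the drawer is home and the arm is clear. Handing in.

```bash
python3 -c "
from plant import robot
print(robot.hand_in())"
```

```text
the job is handed in; nothing more can be done
None
```

The job is handed in at about 21 s: the stapler was set down standing in the front compartment and the drawer was pushed to a firm stop with no gap visible. I couldn't see the stapler after closing, no verdict came back, I never ran a check that the bystanders stayed put, and I viewed 11 pictures against the limit of 10.

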